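Strip the coolant strainer for cleaning

TASK

Strip the coolant strainer for cleaning, one part at a time in reverse order of assembly: lift off the bell cover, then the magnet insert, and last the basket, standing each one upright in the drip tray and letting go of it before you start on the next. Put the cover down mouth down, lower every part onto the tray's floor rather than dropping it, and leave the other things on the bench and in the tray where they are.

Things in the scene. Friction and masses are not known exactly. Their poses are not given: they have to be found in the camera images.
- pot_mouth (a point): Grey strainer pot, fixed; the point is on its axis at the top of the bore, 62 mm above the bench. Bore 64 mm diameter, 56 deep. A bright lip round it: 76 mm outside, 6 high; outside that a shoulder 96 mm across, 56 mm above the bench. Foot plate 130 mm square; pipe stubs along its y, to 68 mm from the axis, top 46 mm above the bench. z up.
- cover_center (a point): Aluminium bell cover, loose, mouth down on the pot's shoulder, hiding insert and basket. Outside 90 mm, inside 84 mm diameter; 138 mm high: a 98 mm bell (94 deep) under a black round grip 26 mm diameter, 40 tall. Point on its axis half-way up, 69 mm above the rim; the grip's middle is 49 mm above it. Must rise 90 mm to clear the insert. 0.25-0.5 kg. z up.
- insert_center (a point): Magnet insert, loose, 114 mm high: foot disc 42 mm diameter, 25 mm rod, flange 62 mm (4 thick, top 17 mm above the point) hung on the basket's rim, black round grip 22 mm diameter, 40 tall (middle 37 mm above the point). Point on the axis, 57 mm above its underside, 33 above basket_center at first. Stands on its foot. Rise 70 mm to clear. 0.25-0.5 kg. z up.
- basket_center (a point): Perforated steel basket, a loose open cup 60 mm outside, 54 inside diameter, 92 mm high, floor 4 mm thick. Point on its axis half-way up, 46 mm above its underside. It stands in the pot's bore (2 mm clearance all round), its top 36 mm proud of pot_mouth, where it can be gripped across its outside. Must rise 56 mm to leave the pot. 0.17-0.35 kg. z up.
- tray_floor (a point): Grey drip tray, fixed, 220 mm (its x) by 360 mm (its y) outside, walls 4 mm thick, 18 mm high above the bench. The point is the centre of the inner floor, 4 mm above the bench. z up. A steel bar lies in it along the +x wall.
- parallel: Bystander: steel parallel in the tray, a bar 12 x 150 x 22 mm standing along the tray's far (+x) wall; origin at its underside's centre, long along its y.
- oil: Bystander: amber oil bottle, 52 mm diameter, 130 mm high, beyond the pot; origin at its underside's centre.
- vblock: Bystander: dark steel V-block 50 x 44 x 38 mm, on the robot's side of the pot; origin at its underside's centre.
- woodblock: Bystander: pale wood block 70 x 140 x 35 mm; origin at its underside's centre.
- jar: Bystander: clear jar 68 mm diameter, 85 mm high; origin at its underside's centre.
- stepblock: Bystander: dark steel step block 80 x 40 x 56 mm; origin at its underside's centre.
There are look-alikes about, which are no part of the job. What is meant by the part that bears cover_center is not brown or purple, and is the smaller of those in its own colour.

How it is judged:
On the way, in this order (a step that is already met when the one before it is completed fails the run):
1. the cover stands in the tray, let go, with the insert still hanging in the basket and the basket still in the pot (x of cover_center in the frame of tray_floor between -0.067 and 0.067 m and y of cover_center in the frame of tray_floor between -0.137 and 0.137 m and z of cover_center in the frame of tray_floor between 0.063 and 0.075 m and angle between cover_center's own z axis and vertical below 0.1 rad and contact force between the fingers and cover below 0.1 N and horizontal distance between insert_center and basket_center below 0.015 m and z of insert_center in the frame of basket_center between 0.022 and 0.045 m and z of basket_center in the frame of pot_mouth below -0.002 m and horizontal distance between basket_center and pot_mouth below 0.008 m), for 0.2 s.
2. the insert stands in the tray, let go, with the basket still in the pot (x of insert_center in the frame of tray_floor between -0.091 and 0.091 m and y of insert_center in the frame of tray_floor between -0.161 and 0.161 m and z of insert_center in the frame of tray_floor between 0.051 and 0.063 m and angle between insert_center's own z axis and vertical below 0.1 rad and contact force between the fingers and insert below 0.1 N and z of basket_center in the frame of pot_mouth below -0.002 m and horizontal distance between basket_center and pot_mouth below 0.008 m), for 0.2 s.
At the end, for the whole second after the job is handed in: Cover (mouth down), insert (on its foot) and basket (open end up) each stand on the tray's floor (centre height within 6 mm), wholly inside its walls, upright within 0.1 rad, released and at rest (x of cover_center in the frame of tray_floor between -0.067 and 0.067 m and y of cover_center in the frame of tray_floor between -0.137 and 0.137 m and z of cover_center in the frame of tray_floor between 0.063 and 0.075 m and angle between each of cover_center, insert_center, basket_center's own z axis and vertical below 0.1 rad and contact force between the fingers and cover below 0.1 N and linear speed of each of cover, insert, basket below 0.02 m/s and x of insert_center in the frame of tray_floor between -0.091 and 0.091 m and y of insert_center in the frame of tray_floor between -0.161 and 0.161 m and z of insert_center in the frame of tray_floor between 0.051 and 0.063 m and contact force between the fingers and insert below 0.1 N and x of basket_center in the frame of tray_floor between -0.082 and 0.082 m and y of basket_center in the frame of tray_floor between -0.152 and 0.152 m and z of basket_center in the frame of tray_floor between 0.04 and 0.052 m and contact force between the fingers and basket below 0.1 N); the robot touches nothing.
It fails at once if a strainer part is dropped: it moves faster than 0.7 m/s with no finger touching it (a fall of 25 mm) ((linear speed of cover above 0.7 m/s and contact force between the fingers and cover below 0.05 N) or (linear speed of insert above 0.7 m/s and contact force between the fingers and insert below 0.05 N) or (linear speed of basket above 0.7 m/s and contact force between the fingers and basket below 0.05 N)).
It fails at once if another thing on the bench or in the tray is moved by more than 30 mm (distance of any of parallel, oil, vblock, woodblock, jar, stepblock from where it was at the start of the episode above 0.03 m).
It also fails if it takes over 72 s, if anything falls off the work surface, if the arm or the gripper's body presses on something with over 40 N, if the wrist force passes 120 N, or if a joint passes its speed limit or range.

ROBOT

A 6-joint arm with a two-finger parallel gripper is mounted at the origin on the work surface. World frame = base frame: x ahead of the robot, y to its left, z up, the work surface at z = 0. Lengths are in m, angles in rad, forces in N, time in s.
With the tool pointing down it reaches from about 0.35 to 0.8 m from the base axis. Payload 7.3 kg.
Tool frame: the origin (TCP) lies midway between the tips of the shut fingers; the grasp point (between the pads) lies 19 mm behind it; y points along the fingers, x is the direction in which the jaws open and shut, and the axes are right-handed (so a half turn about y gives the same grasp; the last joint's range is limited). The gripper opens to 85 mm and grips with 20 to 120 N. Pads are 22 mm wide; open, the fingers measure 114 mm over their backs; the gripper's body (76 mm by 85 mm) begins 54 mm behind the grasp point. The pads swing forward as they close: fully open they stand 13 mm farther back than shut.
Start: joints at [-1.396, 0.342, 1.524, -0, 1.275, -0.146], TCP at [0.166, -0.498, 0.231] pointing down, gripper open.
Joint ranges: [-2.53, 2.53], [-0.77, 2.02], [0.04, 2.7], [-1, 4.14], [0.28, 2.66], [-3.11, 3.11]. Speed limits (rad/s): [2.57, 2.57, 3.14, 3.14, 3.14, 3.14].

INTERFACE

Orientations are given as a rotation vector (axis times angle).
In Python, from plant import ctrl gives the robot as it stands.
- The arm moves only by the shell command python3 -m creep 'ROWS' [OPENING] [FORCE]. ROWS is JSON, a list of rows, each a list of 2 entries, a list of its own where there are three numbers: the shift along the tool's x, y, z in cm, then the turn about the tool's y in rad. A call has 1 to 20 rows; each row shifts and turns the commanded pose from where the row before left it, along the tool's axes as they then stand; what a row does not reach is not made up. A row lasts 1/12 s, in which the tool goes at most 41.7 mm and 7.16 degrees, less where a joint would pass 70% of its speed; a pose out of reach is approached as far as the arm can. A call is refused whole if a number of a shift passes 4.17 or a number of a turn 0.125, either way. A call with a gripper value outside its range is refused whole. OPENING is the finger opening in cm, from 0 to 8.54, set as the call begins (- or left out, the last holds). The fingers move at their own pace and stop on an object; FORCE is the grip in N (left out, the last holds). Time passes only in rows, so rows that do not move let the fingers close. It gives the time, the measured TCP pose, the force and the opening at its end, in the units of the state.
- ctrl.sense(): the state, without advancing time (a new reading comes with each control period).
- ctrl.read_camera(name): name is "scene" or "top" or "wrist"; returns (picture, depth): 480x640x3 uint8, red, green, blue; 480x640 float32, m along the optical axis (not along the pixel's ray), 0 where there is no reading.
- ctrl.camera_info(name): a dict with "mtx" (3x3 intrinsics, pixels), "R" (3x3) and "t" (3): a world point X has camera coordinates R X + t; the wrist camera has in their place "T_tool_cam" (4x4, takes a point from camera to tool coordinates, whose origin is the TCP and whose axes are the tool frame's). Camera axes: x right, y down, z forward; pixel columns grow to the right and rows downward; lengths in m; the calibration is good to about 2 mm. A picture is of the moment at which its call begins: read the wrist's pose just before it. camera_info takes no time and is no camera call.
- ctrl.sign_off(): hands the job in, once; it reports no verdict.
Trained networks look in the newest picture that a camera, given by its name, has taken for a name from the list of things; names that differ only in an ending like _2 or _b are one class to them, and where a whole thing is asked for, a point or a joint stands for the part that bears it (a point fixed in the world has none). Each returns a list of dicts, best first, with "p" (0 to 1); they miss things now and then, are a little off and sometimes report something else, mostly with a low value. They report only what shows in the picture. A call takes as long as a camera call. They do not tell look-alikes from the thing itself.
- ctrl.outline_of(camera, thing): "pixels" (480x640 bool, what is visible of it) and "extent" ([left, top, right, bottom] in pixels, round what is visible of it).
The state is a dict: "time": time; "q": joint angles; "qd": joint speeds; "joint_torque": joint torques, N m; "eef_pos": TCP position; "ee_rot": TCP orientation; "ft_force": force on the tool from outside, world axes, zero at the start; "wrist_torque": the same for the moment, N m; "grip_width": opening from 0.0 (shut) to 1.0 (fully open).
Only numpy, scipy, OpenCV 4.12 (cv2) and the standard library are available. Lean on these libraries where they do the work, as an engineer would, in place of code of your own. Each camera call takes 0.05 s, during which the arm holds its last target.

## Working session

There is one attempt and no reset: what is moved stays moved. The work goes in short steps, Python scripts to look and compute and a shell command to move; the robot and the scene stay as the last step left them, time stands still between calls to the robot, and variables do not carry over. Pictures are saved under pics/ and viewed, and the job is handed in when it is done.

```bash
ls; mkdir -p pics; cat > h.py <<'E'
import numpy as np, cv2
from scipy.spatial.transform import Rotation as Ro
from plant import ctrl
def cam(n):
    s=ctrl.sense(); rgb,d=ctrl.read_camera(n); i=ctrl.camera_info(n)
    K=np.array(i["mtx"])
    if n=="wrist":
        T=np.eye(4);T[:3,:3]=Ro.from_rotvec(s["ee_rot"]).as_matrix();T[:3,3]=s["eef_pos"]
        C=T@np.array(i["T_tool_cam"])
    else:
        R=np.array(i["R"]);t=np.array(i["t"]).ravel();C=np.eye(4);C[:3,:3]=R.T;C[:3,3]=-R.T@t
    v,u=np.mgrid[:480,:640]
    P=np.stack([(u-K[0,2])/K[0,0]*d,(v-K[1,2])/K[1,1]*d,d],-1)@C[:3,:3].T+C[:3,3]
    P[d==0]=np.nan
    return rgb,d,P,K,C
def save(n,rgb): cv2.imwrite("pics/"+n+".png",cv2.cvtColor(rgb,cv2.COLOR_RGB2BGR))
E
python3 - <<'E'
from h import *
s=ctrl.sense();print({k:np.round(v,3) for k,v in s.items()})
print(np.round(Ro.from_rotvec(s["ee_rot"]).as_matrix(),3))
for n in("scene","top"):
    rgb,d,P,K,C=cam(n);save(n+"0",rgb);np.savez(n+"0",rgb=rgb,P=P)
    print(n,K.round(1).tolist(),C.round(3).tolist())
E
```

```text
pics
{'time': np.float64(0.0), 'q': array([-1.396,  0.343,  1.525, -0.   ,  1.275, -0.146]), 'qd': array([-0.001,  0.   , -0.001,  0.   , -0.001,  0.   ]), 'joint_torque': array([ 2.0000e-03, -4.3367e+01, -2.4601e+01,  0.0000e+00,  8.0000e-03,
       -0.0000e+00]), 'eef_pos': array([ 0.165, -0.498,  0.231]), 'ee_rot': array([-1.343,  0.971, -0.969]), 'ft_force': array([-0.262, -0.035, -0.417]), 'wrist_torque': array([-0.006,  0.018,  0.061]), 'grip_width': np.float64(1.001)}
[[ 0.315 -0.     0.949]
 [-0.949  0.002  0.315]
 [-0.002 -1.     0.   ]]
scene [[519.2, 0.0, 318.1], [0.0, 519.2, 244.7], [0.0, 0.0, 1.0]] [[-0.827, 0.406, -0.388, 1.192], [0.562, 0.609, -0.56, 0.918], [0.009, -0.681, -0.732, 1.327], [0.0, 0.0, 0.0, 1.0]]
top [[604.4, 0.0, 327.0], [0.0, 604.4, 240.8], [0.0, 0.0, 1.0]] [[0.02, -0.989, 0.148, 0.282], [-1.0, -0.017, 0.016, -0.01], [-0.014, -0.148, -0.989, 1.818], [0.0, 0.0, 0.0, 1.0]]
```

View pics/scene0.png

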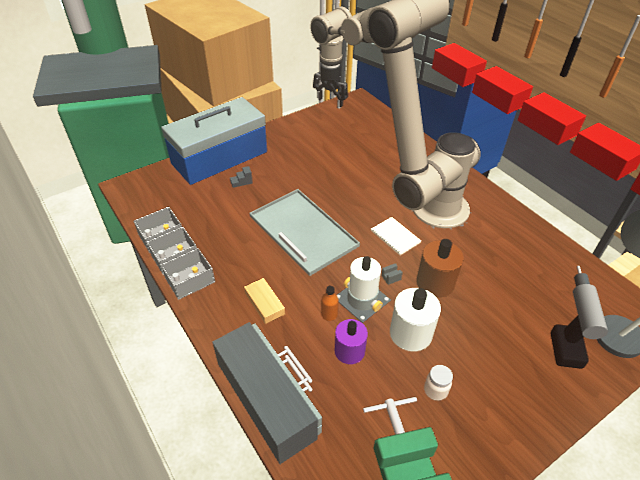

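View pics/top0.png

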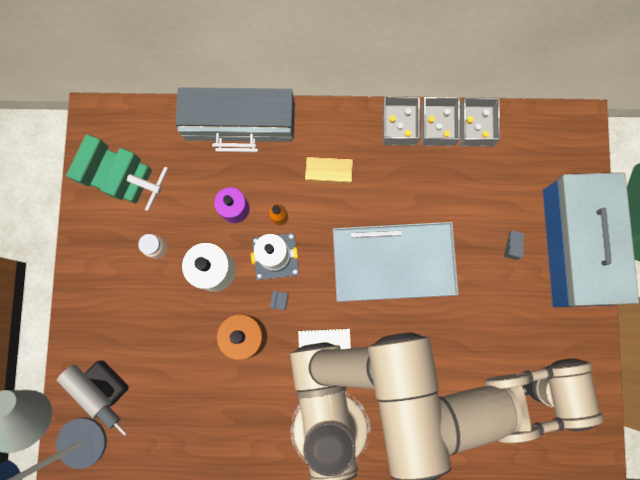

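Candidates for the cover (top picture): white on the pot (271,252), large white (205,265), brown (240,337), purple (231,204). By the description it is the smaller white one, on the pot at (271,252). I'll check this in a crop and measure.

```bash
python3 - <<'E'
from h import *
for n in("scene","top"):
    z=np.load(n+"0.npz");rgb,P=z["rgb"],z["P"]
    if n=="top": save("crop_top",cv2.resize(rgb[180:360,170:380],None,fx=3.5,fy=3.2))
    else: save("crop_scene",cv2.resize(rgb[230:370,300:470],None,fx=4,fy=4))
    X,Y,Z=P[...,0],P[...,1],P[...,2]
    print(n, "bench",np.nanmedian(Z[(X>.3)&(X<.8)&(abs(Y)<.5)]))
# world map z slices around things
z=np.load("top0.npz");P=z["P"].reshape(-1,3);z2=np.load("scene0.npz");Q=z2["P"].reshape(-1,3)
print("top px pot",np.load("top0.npz")["P"][252,271],np.load("top0.npz")["P"][265,205])
print("tray corners px",[np.load("top0.npz")["P"][v,u].round(3).tolist() for u,v in((336,230),(452,225),(457,293),(338,299),(395,262))])
for nm,A in(("top",P),("scene",Q)):
  c=np.load("top0.npz")["P"][252,271]
  B=A[np.hypot(A[:,0]-c[0],A[:,1]-c[1])<.09]
  for lo,hi in((.05,.06),(.06,.1),(.1,.135),(.135,.142),(.142,.147),(.147,.152),(.152,.158),(.16,.18),(.18,.205)):
    b=B[(B[:,2]>lo)&(B[:,2]<hi)]
    if len(b): print(nm,lo,hi,len(b),b.mean(0).round(4),b.min(0).round(3),b.max(0).round(3))
E
```

```text
scene bench 0.0028692771522309535
top bench 0.0015570525972454785
top px pot [0.4948075  0.17032329 0.17339908] [0.45291731 0.34477514 0.19913444]
tray corners px [[0.588, -0.007, 0.002], [0.61, -0.36, 0.0], [0.401, -0.367, 0.029], [0.379, -0.017, 0.002], [0.493, -0.187, -0.0]]
top 0.05 0.06 59 [0.4845 0.1586 0.055 ] [0.457 0.11  0.05 ] [0.541 0.242 0.06 ]
top 0.06 0.1 62 [0.4794 0.1553 0.0778] [0.459 0.132 0.06 ] [0.537 0.216 0.1  ]
top 0.1 0.135 50 [0.4766 0.1547 0.1175] [0.46  0.133 0.101] [0.519 0.2   0.134]
top 0.135 0.142 9 [0.4766 0.1535 0.1375] [0.463 0.135 0.135] [0.52  0.19  0.141]
top 0.142 0.147 34 [0.4958 0.1679 0.1454] [0.462 0.134 0.142] [0.541 0.213 0.147]
top 0.147 0.152 214 [0.5054 0.1757 0.15  ] [0.461 0.134 0.147] [0.549 0.221 0.152]
top 0.152 0.158 358 [0.5048 0.1783 0.1548] [0.461 0.134 0.152] [0.548 0.221 0.158]
top 0.16 0.18 63 [0.5007 0.1704 0.1628] [0.463 0.133 0.16 ] [0.547 0.217 0.177]
top 0.18 0.205 77 [0.5042 0.1771 0.1928] [0.492 0.165 0.18 ] [0.517 0.191 0.202]
scene 0.05 0.06 95 [0.5256 0.1997 0.0554] [0.467 0.137 0.05 ] [0.554 0.226 0.06 ]
scene 0.06 0.1 237 [0.5287 0.2032 0.0803] [0.476 0.148 0.06 ] [0.553 0.223 0.1  ]
scene 0.1 0.135 212 [0.5303 0.2006 0.1177] [0.476 0.146 0.1  ] [0.553 0.223 0.135]
scene 0.135 0.142 47 [0.5293 0.2022 0.1382] [0.484 0.16  0.135] [0.551 0.222 0.142]
scene 0.142 0.147 27 [0.5263 0.203  0.1447] [0.479 0.16  0.142] [0.551 0.222 0.147]
scene 0.147 0.152 102 [0.5157 0.1833 0.1502] [0.461 0.13  0.147] [0.551 0.223 0.152]
scene 0.152 0.158 334 [0.5102 0.1827 0.1549] [0.46  0.133 0.152] [0.551 0.222 0.158]
scene 0.16 0.18 52 [0.5118 0.181  0.1691] [0.495 0.14  0.16 ] [0.529 0.209 0.179]
scene 0.18 0.205 66 [0.5076 0.1786 0.192 ] [0.492 0.164 0.18 ] [0.519 0.192 0.198]
```

```bash
python3 - <<'E'
from h import *
for n in("scene","top"):
    for t in("cover_center","tray_floor","parallel","oil","vblock","woodblock","jar","stepblock","pot_mouth"):
        try: r=ctrl.outline_of(n,t)
        except Exception as e: print(n,t,e);continue
        P=np.load(n+"0.npz")["P"]
        for o in r[:4]:
            if o["p"]<.3: continue
            m=o["pixels"];p=P[m];print(n,t,round(o["p"],2),np.round(o["extent"]),np.nanmedian(p,0).round(3),np.nanpercentile(p,2,axis=0).round(3),np.nanpercentile(p,98,axis=0).round(3))
E
```

```text
scene cover_center 0.76 [416. 240. 464. 300.] [0.29  0.274 0.13 ] [0.211 0.201 0.006] [0.327 0.317 0.193]
scene cover_center 0.65 [337. 320. 368. 365.] [0.664 0.32  0.096] [0.614 0.269 0.01 ] [0.695 0.35  0.139]
scene cover_center 0.6 [351. 256. 382. 298.] [0.521 0.193 0.149] [0.469 0.14  0.061] [0.551 0.221 0.194]
scene tray_floor 0.86 [255. 192. 359. 277.] [ 0.492 -0.18   0.006] [ 0.383 -0.362 -0.001] [ 0.608 -0.004  0.021]
scene tray_floor 0.6 [320. 285. 341. 322.] [0.636 0.179 0.078] [0.609 0.154 0.007] [0.652 0.192 0.132]
scene parallel 0.75 [280. 233. 310. 263.] [ 0.578 -0.109  0.024] [ 0.567 -0.195  0.009] [ 0.587 -0.052  0.032]
scene oil 0.97 [322. 284. 340. 322.] [0.636 0.179 0.075] [0.607 0.154 0.005] [0.652 0.192 0.131]
scene vblock 0.59 [336. 275. 388. 324.] [0.536 0.211 0.011] [0.442 0.115 0.   ] [0.569 0.245 0.058]
scene vblock 0.55 [385. 266. 402. 287.] [0.375 0.167 0.029] [ 0.345  0.136 -0.   ] [0.399 0.183 0.044]
scene woodblock 0.72 [244. 279. 284. 323.] [0.776 0.031 0.035] [ 0.739 -0.05   0.001] [0.808 0.09  0.042]
scene jar 0.95 [424. 362. 451. 400.] [0.54  0.546 
[... 1015 characters left out ...]
 203. 289. 226.] [0.616 0.163 0.089] [0.601 0.143 0.013] [0.646 0.188 0.135]
top vblock 0.76 [268. 294. 286. 310.] [0.371 0.162 0.032] [ 0.347  0.137 -0.002] [0.395 0.189 0.046]
top woodblock 0.75 [306. 157. 349. 183.] [0.767 0.02  0.034] [ 0.734 -0.046  0.004] [0.805 0.088 0.043]
top jar 0.74 [136. 232. 168. 260.] [0.521 0.529 0.079] [0.492 0.507 0.005] [0.553 0.564 0.092]
top stepblock 0.98 [502. 231. 523. 260.] [ 0.546 -0.534  0.035] [ 0.51  -0.566 -0.001] [ 0.592 -0.511  0.063]
top pot_mouth 0.56 [253. 234. 303. 278.] [0.478 0.15  0.008] [ 0.439  0.11  -0.004] [0.57  0.244 0.09 ]
top pot_mouth 0.32 [332. 220. 459. 302.] [ 0.492 -0.187  0.004] [ 0.387 -0.356 -0.005] [ 0.604 -0.011  0.02 ]
```

View pics/crop_top.png

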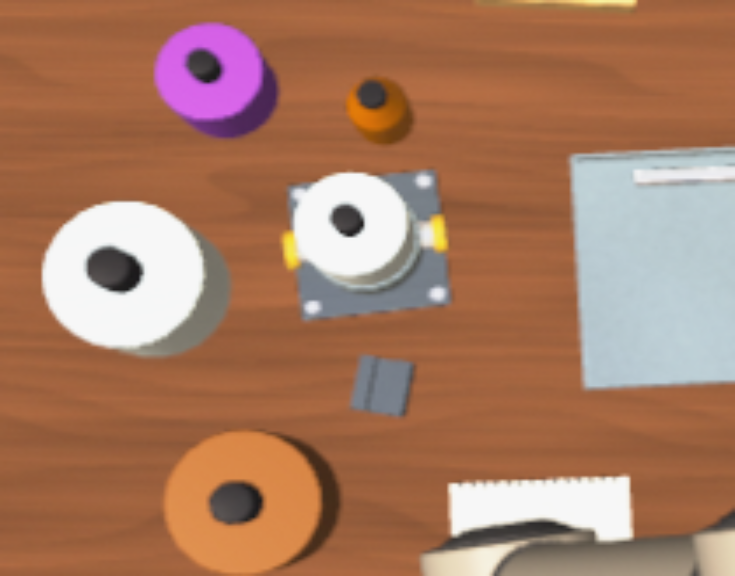

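View pics/crop_scene.png

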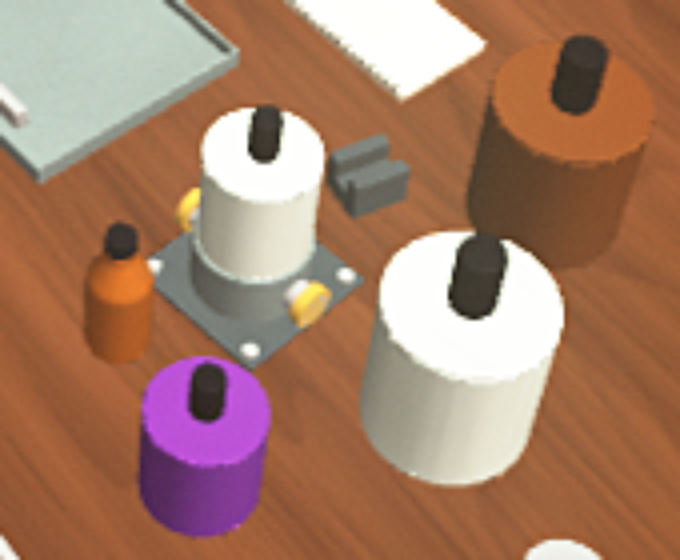

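The crop shows the smaller white cover with a black grip sitting on the grey pot with pipe stubs, at top pixel (271,252). The big white one at (205,265) stands on the bench. I'll align the tool with the world axes and move toward the pot.

```bash
python3 -m creep '[[[0,-1,0],0.107],[[0,-1,0],0.107],[[0,-1,0],0.107],[[0,0,3],0],[[0,0,3],0],[[0,0,3],0],[[0,0,3],0],[[0,0,3],0],[[0,0,3],0],[[-4,0,0.9],0],[[-4,0,0.9],0],[[-4,0,0.9],0],[[-4,0,0.9],0],[[-4,0,0.9],0],[[-4,0,0.9],0],[[-4,0,0.9],0],[[-4,0,0.9],0]]' 6 40
python3 - <<'E'
from h import *
s=ctrl.sense();print(s["time"],s["eef_pos"],s["q"].round(2),s["grip_width"]);print(Ro.from_rotvec(s["ee_rot"]).as_matrix().round(3))
rgb,d,P,K,C=cam("wrist");save("w1",rgb);print(C.round(3))
for n in("scene","top"):
    z=np.load(n+"0.npz");P=z["P"].reshape(-1,3)
    # tray rim points and floor
    m=(P[:,2]>.012)&(P[:,2]<.021)&(P[:,0]>.36)&(P[:,0]<.63)&(P[:,1]>-.39)&(P[:,1]<.02)
    r=cv2.minAreaRect(P[m][:,:2].astype(np.float32));print(n,r)
    from numpy import array
E
```

```text
time: 2.42
eef_pos: [0.4176, -0.1764, 0.2615]
ee_rot: [-1.209, 1.209, -1.21]
ft_force: [1.2, -0.3, -0.1]
grip_width: 0.706
2.4167 [ 0.41760786 -0.17641185  0.26147026] [-0.57  0.18  1.65 -0.    1.3   1.  ] 0.7064486007543208
[[-0.001  0.     1.   ]
 [-1.    -0.    -0.001]
 [ 0.    -1.     0.   ]]
[[-0.    -0.945 -0.327  0.502]
 [-1.     0.001 -0.001 -0.176]
 [ 0.001  0.327 -0.945  0.405]
 [ 0.     0.     0.     1.   ]]
scene ((0.49496036767959595, -0.18480823934078217), (0.22823065519332886, 0.36943909525871277), 4.246056079864502)
top ((0.4943079650402069, -0.18877464532852173), (0.23583610355854034, 0.3963610827922821), 1.6624902486801147)
```

```bash
python3 -m creep '[[[-3.9,0,0.97],0],[[-3.9,0,0.97],0],[[-3.9,0,0.97],0],[[-3.9,0,0.97],0],[[-3.9,0,0.97],0],[[-3.9,0,0.97],0],[[-3.9,0,0.97],0],[[-3.9,0,0.97],0],[[-3.9,0,0.97],0],[[0,0,0],0],[[0,0,0],0],[[0,0,0],0]]'
python3 - <<'E'
from h import *
s=ctrl.sense();print(s["time"],s["eef_pos"],s["q"].round(2),s["grip_width"])
rgb,d,P,K,C=cam("wrist");save("w2",rgb)
for lo,hi in((.05,.06),(.145,.158),(.165,.2)):
    m=(P[...,2]>lo)&(P[...,2]<hi)&(np.hypot(P[...,0]-.5055,P[...,1]-.178)<.06)
    b=P[m]; print(lo,len(b),b.mean(0).round(4),b.min(0).round(3),b.max(0).round(3)) if len(b) else 0
    if lo==.165:
        b=P[m&(P[...,2]>.188)];print(b.min(0),b.max(0),b.mean(0)) if len(b) else 0
    if lo==.145: print(cv2.minEnclosingCircle(b[:,:2].astype(np.float32)))
E
```

```text
time: 3.47
eef_pos: [0.5048, 0.1725, 0.261]
ee_rot: [-1.21, 1.209, -1.209]
ft_force: [-0.6, 0.3, -0.4]
grip_width: 0.706
3.4667 [0.50477849 0.17250129 0.26099788] [ 0.19  0.34  1.45 -0.    1.36  1.76] 0.7060077268269109
0.05 639 [0.5406 0.1747 0.056 ] [0.515 0.13  0.05 ] [0.552 0.222 0.06 ]
0.145 13299 [0.5093 0.1762 0.1544] [0.459 0.131 0.145] [0.549 0.221 0.158]
((0.5042038559913635, 0.17623533308506012), 0.04518790543079376)
0.165 2273 [0.5079 0.1762 0.19  ] [0.492 0.164 0.165] [0.518 0.189 0.197]
[0.49212794 0.16358319 0.18801243] [0.51738425 0.18902513 0.19656439] [0.50588597 0.17627283 0.19392783]
```

View pics/w2.png

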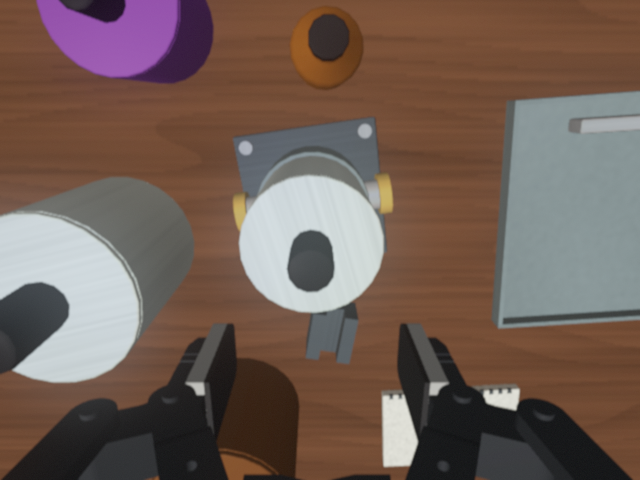

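The wrist view shows the cover's grip at (310,258), with its axis at about (0.505, 0.1765). I'll descend and grip.

```bash
python3 -m creep '[[[-0.4,2,0],0],[[0,2.5,0],0],[[0,2.5,0],0],[[0,2,0],0],[[0,1.2,0],0],[[0,0,0],0],[[0,0,0],0]]'
python3 -m creep '[[[0,0,0],0],[[0,0,0],0],[[0,0,0],0],[[0,0,0],0],[[0,0,0],0],[[0,0,0],0],[[0,0,0],0],[[0,0,0],0]]' 1 60
```

```text
time: 4.1
eef_pos: [0.505, 0.1754, 0.1594]
ee_rot: [-1.209, 1.211, -1.211]
ft_force: [0.3, -0.1, 0.4]
grip_width: 0.704
time: 4.77
eef_pos: [0.5057, 0.1765, 0.1606]
ee_rot: [-1.207, 1.207, -1.211]
ft_force: [-0.7, -2.6, 5.9]
grip_width: 0.288
```

```bash
python3 -m creep '[[[0,-0.5,0],0],[[0,-1,0],0],[[0,-1,0],0],[[0,-1,0],0],[[0,-1.5,0],0],[[0,-1.5,0],0],[[0,-1.5,0],0],[[0,-1.5,0],0],[[0,-1.5,0],0],[[0,-1,0],0],[[0,0,0],0],[[0,0,0],0]]'
python3 - <<'E'
from h import *
rgb,d,P,K,C=cam("scene");save("s2",rgb[180:380,220:500]);
E
```

```text
time: 5.77
eef_pos: [0.505, 0.1768, 0.2796]
ee_rot: [-1.208, 1.209, -1.21]
ft_force: [0.3, -0.4, -3.0]
grip_width: 0.289
```

View pics/s2.png

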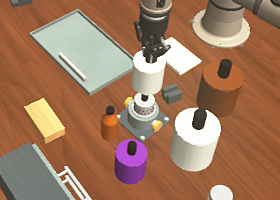

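```bash
python3 -m creep '[[[1,0,0],0],[[2,0,0],0],[[3,0,-0.1],0],[[3.4,0,-0.1],0],[[3.4,0,-0.1],0],[[3.4,0,-0.1],0],[[3.4,0,-0.1],0],[[3.4,0,-0.1],0],[[3.4,0,-0.1],0],[[3.4,0,-0.1],0],[[3.4,0,-0.1],0],[[3.4,0,-0.1],0],[[3.4,0,-0.1],0],[[3,0,-0.1],0],[[2.2,0,-0.1],0],[[1.6,0,0],0],[[1,0,0],0],[[0,0,0],0],[[0,0,0],0],[[0,0,0],0]]'
python3 -m creep '[[[0,1,0],0],[[0,2,0],0],[[0,2,0],0],[[0,2,0],0],[[0,2,0],0],[[0,2,0],0],[[0,1.5,0],0],[[0,1.2,0],0],[[0,1,0],0],[[0,0.7,0],0],[[0,0,0],0],[[0,0,0],0]]'
```

```text
time: 7.48
eef_pos: [0.492, -0.3, 0.2792]
ee_rot: [-1.209, 1.209, -1.208]
ft_force: [-0.1, 0.1, -2.2]
grip_width: 0.29
time: 8.48
eef_pos: [0.4921, -0.301, 0.1254]
ee_rot: [-1.209, 1.209, -1.209]
ft_force: [0.1, 0.0, -1.6]
grip_width: 0.287
```

```bash
python3 - <<'E'
from h import *
rgb,d,P,K,C=cam("scene");save("s3",cv2.resize(rgb[130:300,220:420],None,fx=4,fy=3.5));print(np.round(ctrl.sense()["eef_pos"],4))
X,Y,Z=P[...,0],P[...,1],P[...,2]
# cover white side, lowest points
m=(np.hypot(X-.493,Y+.301)<.05)
b=P[m];print(np.nanpercentile(b,[1,3,5,10],axis=0).round(4))
t=(X>.4)&(X<.56)&(Y>-.2)&(Y<-.05);print("floor z",np.nanmedian(Z[t]))
b=P[m&(Z>.02)&(Z<.09)];print(b.min(0),b.max(0))
E
```

```text
[ 0.4923 -0.3014  0.1259]
[[ 0.4509 -0.3445  0.0009]
 [ 0.4575 -0.3357  0.0053]
 [ 0.4615 -0.327   0.0093]
 [ 0.4699 -0.3156  0.0443]]
floor z 0.007241470851741205
[ 0.45614918 -0.32409906  0.02144919] [ 0.54016718 -0.2518152   0.0898355 ]
```

View pics/s3.png

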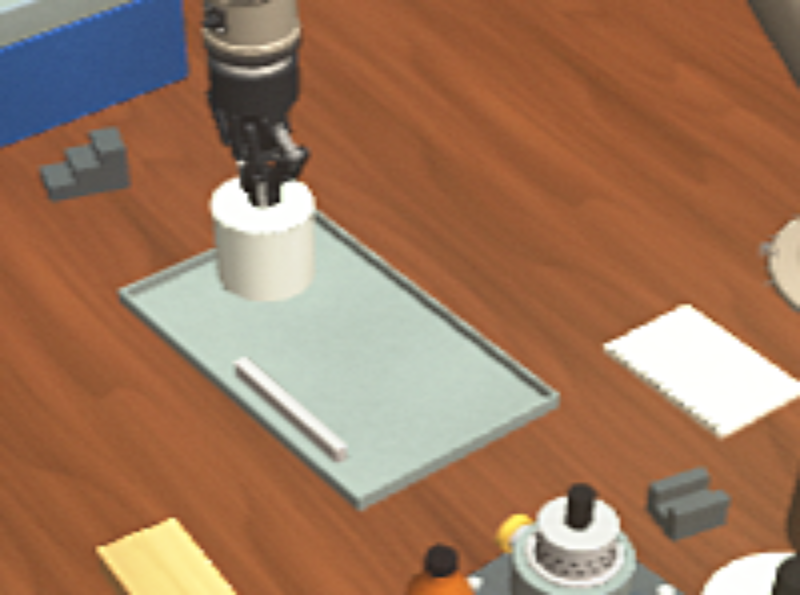

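Placed well over the tray, cover about 16 mm above the floor at (265,240) in the crop. Lowering gently.

```bash
python3 -m creep '[[[0,0.5,0],0],[[0,0.5,0],0],[[0,0.3,0],0],[[0,0.2,0],0],[[0,0.1,0],0],[[0,0,0],0],[[0,0,0],0]]'
python3 -m creep '[[[0,0.1,0],0],[[0,0.1,0],0],[[0,0,0],0],[[0,0,0],0]]'
```

```text
time: 9.12
eef_pos: [0.4919, -0.3014, 0.1094]
ee_rot: [-1.209, 1.209, -1.21]
ft_force: [0.9, -0.2, -2.2]
grip_width: 0.289
time: 9.45
eef_pos: [0.4922, -0.3018, 0.1086]
ee_rot: [-1.209, 1.208, -1.211]
ft_force: [-2.2, -0.5, 5.6]
grip_width: 0.287
```

```bash
python3 -m creep '[[[0,0,0],0],[[0,0,0],0],[[0,0,0],0],[[0,0,0],0],[[0,0,0],0],[[0,0,0],0]]' 6
python3 -m creep '[[[0,-1,0],0],[[0,-2,0],0],[[0,-3,0],0],[[0,-3,0],0],[[0,-3,0],0],[[0,0,0],0],[[0,0,0],0]]'
python3 - <<'E'
from h import *
rgb,d,P,K,C=cam("scene");save("s4",cv2.resize(rgb[130:330,220:420],None,fx=4,fy=3));np.savez("s4",rgb=rgb,P=P)
X,Y,Z=P[...,0],P[...,1],P[...,2]
m=(np.hypot(X-.493,Y+.301)<.07)&(Z>.095)&(Z<.108);print("bell top",P[m].mean(0),cv2.minEnclosingCircle(P[m][:,:2].astype(np.float32)))
m=(np.hypot(X-.493,Y+.301)<.07)&(Z>.11)&(Z<.16);print("grip",P[m].mean(0),P[m].max(0))
m=(np.hypot(X-.505,Y-.177)<.07)&(Z>.11)&(Z<.16);print("insert grip",P[m].mean(0),P[m].max(0),P[m].min(0))
E
```

```text
time: 9.95
eef_pos: [0.4919, -0.3013, 0.1072]
ee_rot: [-1.209, 1.209, -1.209]
ft_force: [-0.6, 0.8, -0.0]
grip_width: 0.703
time: 10.53
eef_pos: [0.4926, -0.3019, 0.2299]
ee_rot: [-1.209, 1.205, -1.214]
ft_force: [-0.1, 0.7, -0.6]
grip_width: 0.701
bell top [ 0.49628273 -0.29400939  0.10234804] ((0.49065279960632324, -0.29953885078430176), 0.049325130879879)
grip [ 0.49494129 -0.29502026  0.13072095] [ 0.5137311  -0.26926138  0.1489299 ]
insert grip [0.50831604 0.17959442 0.13282723] [0.51748928 0.18735557 0.1474513 ] [0.49573648 0.16555743 0.11014082]
```

View pics/s4.png

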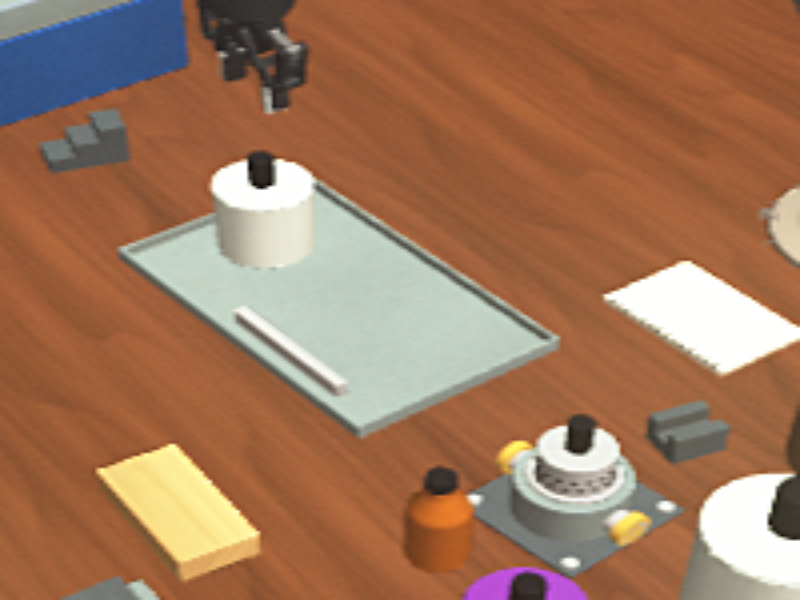

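The cover stands upright in the tray at crop (265,210), released; the insert shows in the basket at crop (578,450). Back to the pot.

```bash
python3 -m creep '[[[-2,0,0],0],[[-3.5,0,0.1],0],[[-3.8,0,0.1],0],[[-3.8,0,0.1],0],[[-3.8,0,0.1],0],[[-3.8,0,0.1],0],[[-3.8,0,0.1],0],[[-3.8,0,0.1],0],[[-3.8,0,0.1],0],[[-3.8,0,0.1],0],[[-3.8,0,0.1],0],[[-3.8,0,0.1],0],[[-3,0,0.1],0],[[-1.3,0,0],0],[[0,0,0],0],[[0,0,0],0],[[0,0,0],0]]'
python3 - <<'E'
from h import *
s=ctrl.sense();rgb,d,P,K,C=cam("wrist");save("w3",rgb)
X,Y,Z=P[...,0],P[...,1],P[...,2];r=np.hypot(X-.505,Y-.1765)
for lo,hi in((.095,.106),(.108,.132),(.136,.15)):
    b=P[(r<.05)&(Z>lo)&(Z<hi)];print(lo,len(b),b.mean(0).round(4),cv2.minEnclosingCircle(b[:,:2].astype(np.float32)))
print(s["eef_pos"])
E
```

```text
time: 12.0
eef_pos: [0.5038, 0.1755, 0.2266]
ee_rot: [-1.211, 1.21, -1.21]
ft_force: [-0.7, -0.4, -0.1]
grip_width: 0.701
0.095 5003 [0.5086 0.1762 0.1025] ((0.5044988989830017, 0.1762206256389618), 0.031044958159327507)
0.108 374 [0.5129 0.1763 0.1206] ((0.504803478717804, 0.1763208657503128), 0.011003986932337284)
0.136 1125 [0.5056 0.1763 0.142 ] ((0.5045491456985474, 0.1762319952249527), 0.011095312424004078)
[0.5037707  0.17548888 0.22659627]
```

View pics/w3.png

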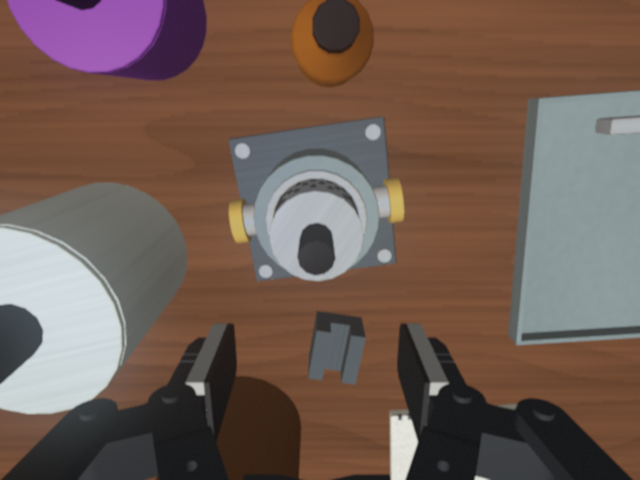

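```bash
python3 -m creep '[[[-0.1,2.5,0.1],0],[[0,2.5,0],0],[[0,2.5,0],0],[[0,2.2,0],0],[[0,1.5,0],0],[[0,0.7,0],0],[[0,0,0],0],[[0,0,0],0]]'
python3 -m creep '[[[0,0,0],0],[[0,0,0],0],[[0,0,0],0],[[0,0,0],0],[[0,0,0],0],[[0,0,0],0],[[0,0,0],0],[[0,0,0],0]]' 0.8 60
```

```text
time: 12.72
eef_pos: [0.5055, 0.177, 0.1087]
ee_rot: [-1.208, 1.21, -1.211]
ft_force: [0.2, -0.7, 0.4]
grip_width: 0.705
time: 13.38
eef_pos: [0.5056, 0.1774, 0.1093]
ee_rot: [-1.208, 1.208, -1.211]
ft_force: [-0.4, -3.2, 4.4]
grip_width: 0.238
```

```bash
python3 -m creep '[[[0,-0.4,0],0],[[0,-0.8,0],0],[[0,-1,0],0],[[0,-1,0],0],[[0,-1,0],0],[[0,-1,0],0],[[0,-1,0],0],[[0,-1,0],0],[[0,-1.2,0],0],[[0,-1,0],0],[[0,-0.6,0],0],[[0,0,0],0],[[0,0,0],0]]'
python3 - <<'E'
from h import *
rgb,d,P,K,C=cam("scene");save("s5",cv2.resize(rgb[200:340,310:450],None,fx=4,fy=4))
E
```

```text
time: 14.47
eef_pos: [0.505, 0.1777, 0.2084]
ee_rot: [-1.209, 1.209, -1.21]
ft_force: [-0.0, -0.6, -3.9]
grip_width: 0.245
```

View pics/s5.png

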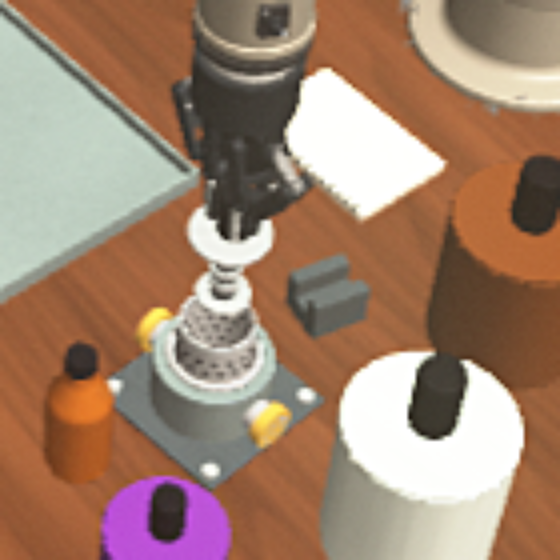

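The insert is clear, its foot above the basket, with the basket still in the pot (crop 215,350). On to the tray.

```bash
python3 -m creep '[[[1,0,0],0],[[2,0,-0.1],0],[[3,0,-0.2],0],[[3.2,0,-0.2],0],[[3.2,0,-0.2],0],[[3.2,0,-0.2],0],[[3.2,0,-0.2],0],[[3.2,0,-0.2],0],[[3.2,0,-0.2],0],[[3.2,0,-0.2],0],[[3,0,-0.2],0],[[2,0,-0.1],0],[[1.4,0,0],0],[[0.6,0,0],0],[[0,0,0],0],[[0,0,0],0],[[0,0,0],0]]'
python3 -m creep '[[[0,1,0],0],[[0,1.5,0],0],[[0,1.5,0],0],[[0,1.5,0],0],[[0,1.5,0],0],[[0,1.2,0],0],[[0,1,0],0],[[0,0.8,0],0],[[0,0.7,0],0],[[0,0.5,0],0],[[0,0,0],0],[[0,0,0],0]]'
```

```text
time: 15.93
eef_pos: [0.4849, -0.1751, 0.2082]
ee_rot: [-1.209, 1.209, -1.208]
ft_force: [-1.4, 0.2, -4.0]
grip_width: 0.245
time: 16.93
eef_pos: [0.485, -0.1763, 0.0964]
ee_rot: [-1.209, 1.209, -1.21]
ft_force: [0.3, 0.1, -3.3]
grip_width: 0.238
```

```bash
python3 -m creep '[[[0,0.3,0],0],[[0,0.3,0],0],[[0,0.2,0],0],[[0,0.1,0],0],[[0,0.1,0],0],[[0,0,0],0],[[0,0,0],0]]'
python3 - <<'E'
from h import *
rgb,d,P,K,C=cam("scene");save("s6",cv2.resize(rgb[180:300,240:380],None,fx=5,fy=5))
E
```

```text
time: 17.52
eef_pos: [0.4849, -0.1763, 0.0863]
ee_rot: [-1.209, 1.209, -1.209]
ft_force: [-0.1, 0.1, -2.7]
grip_width: 0.238
```

View pics/s6.png

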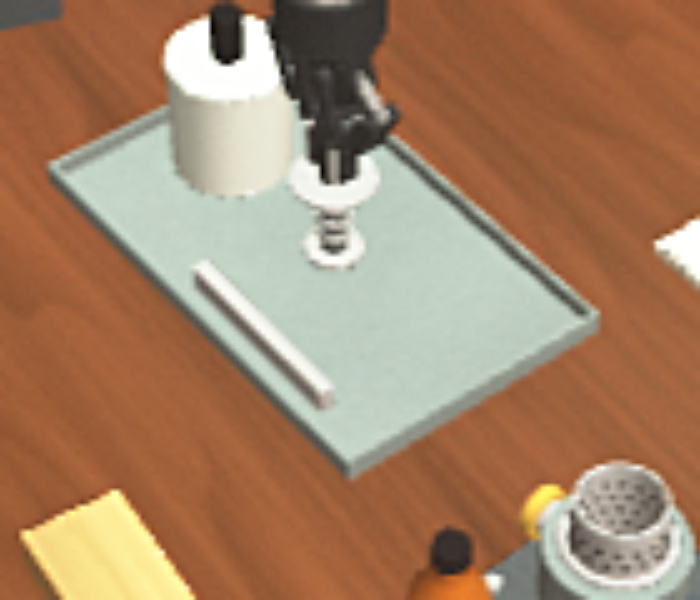

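```bash
python3 -m creep '[[[0,0.1,0],0],[[0,0.05,0],0],[[0,0,0],0],[[0,0,0],0]]'
python3 -m creep '[[[0,0.05,0],0],[[0,0,0],0],[[0,0,0],0]]'
```

```text
time: 17.9
eef_pos: [0.4852, -0.1765, 0.0852]
ee_rot: [-1.209, 1.208, -1.21]
ft_force: [-0.4, -0.8, 1.1]
grip_width: 0.239
time: 18.15
eef_pos: [0.4853, -0.1766, 0.0852]
ee_rot: [-1.209, 1.208, -1.211]
ft_force: [-1.2, 1.0, 6.5]
grip_width: 0.238
```

Contact (+6.5 N). Releasing, then rising.

```bash
python3 -m creep '[[[0,0,0],0],[[0,0,0],0],[[0,0,0],0],[[0,0,0],0],[[0,0,0],0]]' 5
python3 -m creep '[[[0,-1,0],0],[[0,-2,0],0],[[0,-3,0],0],[[0,-3,0],0],[[0,-2,0],0],[[0,-1,0],0],[[0,0,0],0],[[0,0,0],0]]'
python3 - <<'E'
from h import *
rgb,d,P,K,C=cam("scene");save("s7",cv2.resize(rgb[180:300,240:380],None,fx=5,fy=5))
X,Y,Z=P[...,0],P[...,1],P[...,2]
r=np.hypot(X-.485,Y+.1765)
for lo,hi in((.07,.085),(.088,.115),(.115,.125)):
    b=P[(r<.04)&(Z>lo)&(Z<hi)];print(lo,len(b),b.mean(0).round(4),cv2.minEnclosingCircle(b[:,:2].astype(np.float32)) if len(b) else 0)
E
```

```text
time: 18.57
eef_pos: [0.4849, -0.1763, 0.0842]
ee_rot: [-1.209, 1.209, -1.209]
ft_force: [0.3, -0.1, -0.5]
grip_width: 0.586
time: 19.23
eef_pos: [0.4847, -0.1761, 0.204]
ee_rot: [-1.209, 1.209, -1.209]
ft_force: [0.7, 0.8, -0.3]
grip_width: 0.586
0.07 140 [ 0.4879 -0.1722  0.0789] ((0.4857553243637085, -0.17512239515781403), 0.03455747663974762)
0.088 36 [ 0.4895 -0.1706  0.1042] ((0.4881158471107483, -0.17400315403938293), 0.012576943263411522)
0.115 19 [ 0.4841 -0.175   0.1186] ((0.48347505927085876, -0.17581860721111298), 0.010672933422029018)
```

View pics/s7.png

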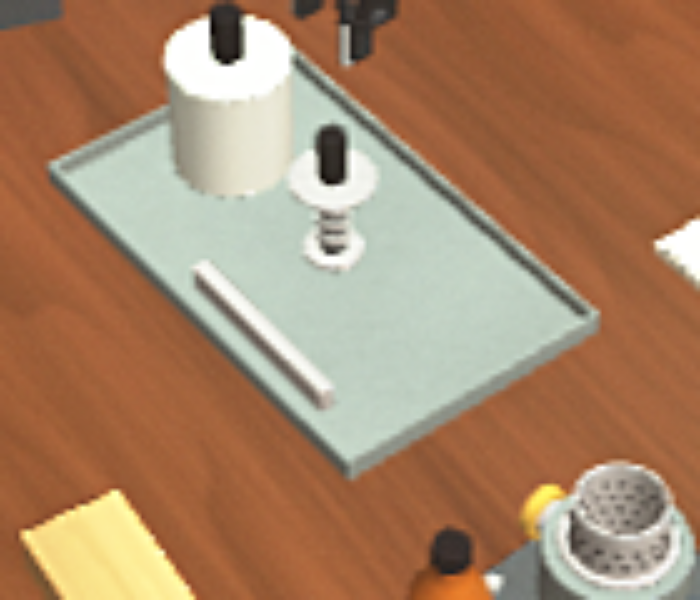

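Insert upright in the tray at crop (333,200), released; basket open in the pot at (622,520). Now the basket, jaws fully open.

```bash
python3 -m creep '[[[-2,0,0],0],[[-3.2,0,0.2],0],[[-3.6,0,0.2],0],[[-3.6,0,0.2],0],[[-3.6,0,0.2],0],[[-3.6,0,0.2],0],[[-3.6,0,0.2],0],[[-3.6,0,0.2],0],[[-3.6,0,0.2],0],[[-3,0,0.2],0],[[-1.8,0,0.2],0],[[0,0,0],0],[[0,0,0],0],[[0,0,0],0]]' 8.5
python3 - <<'E'
from h import *
s=ctrl.sense();rgb,d,P,K,C=cam("wrist");save("w4",rgb)
X,Y,Z=P[...,0],P[...,1],P[...,2];r=np.hypot(X-.505,Y-.1765)
for lo,hi in((.092,.105),(.057,.068)):
    b=P[(r<.06)&(Z>lo)&(Z<hi)];print(lo,len(b),b.mean(0).round(4),b.min(0).round(4),b.max(0).round(4),cv2.minEnclosingCircle(b[:,:2].astype(np.float32)))
print(s["eef_pos"],s["grip_width"])
E
```

```text
time: 20.45
eef_pos: [0.5044, 0.1749, 0.203]
ee_rot: [-1.212, 1.211, -1.209]
ft_force: [-0.6, -0.1, 0.3]
grip_width: 0.996
0.092 1831 [0.504  0.1763 0.0974] [0.4743 0.1467 0.092 ] [0.5344 0.2058 0.1004] ((0.5044108629226685, 0.17639201879501343), 0.030167395249009132)
0.057 3172 [0.5175 0.176  0.0608] [0.4628 0.1296 0.057 ] [0.5516 0.2224 0.068 ] ((0.5047773718833923, 0.1760752946138382), 0.04705110564827919)
[0.5044103  0.17492436 0.20297548] 0.9957438553459721
```

View pics/w4.png

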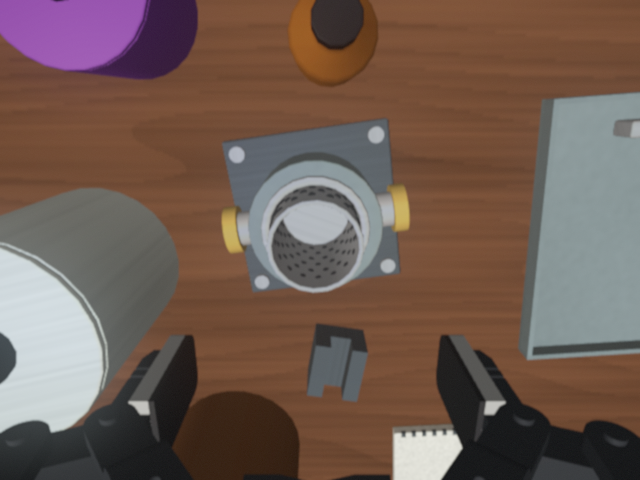

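```bash
python3 -m creep '[[[-0.15,2.5,0],0],[[0,2.5,0],0],[[0,2.5,0],0],[[0,2.3,0],0],[[0,2,0],0],[[0,1.4,0],0],[[0,0.7,0],0],[[0,0,0],0],[[0,0,0],0]]'
python3 - <<'E'
from h import *
s=ctrl.sense();rgb,d,P,K,C=cam("scene");save("s8",cv2.resize(rgb[200:340,310:450],None,fx=4,fy=4))
E
```

```text
time: 21.25
eef_pos: [0.5053, 0.1765, 0.0656]
ee_rot: [-1.209, 1.21, -1.21]
ft_force: [0.0, -0.8, 1.3]
grip_width: 0.995
```

View pics/s8.png

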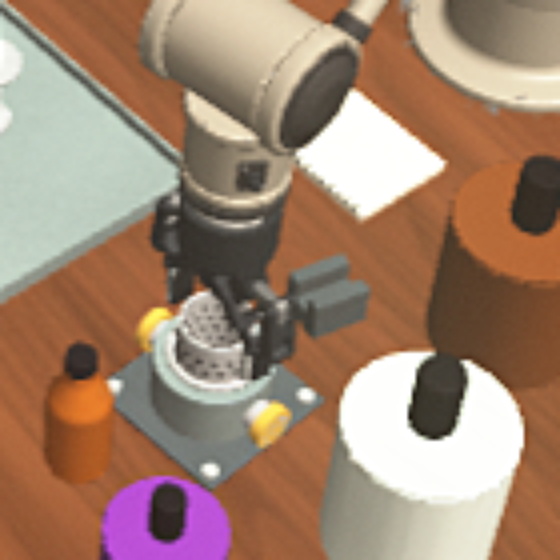

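The fingers straddle the basket above the lip. Closing, then lifting.

```bash
python3 -m creep '[[[0,0.2,0],0],[[0,0,0],0],[[0,0,0],0],[[0,0,0],0],[[0,0,0],0],[[0,0,0],0],[[0,0,0],0]]' 4.5 60
python3 -m creep '[[[0,-0.3,0],0],[[0,-0.5,0],0],[[0,-0.8,0],0],[[0,-1,0],0],[[0,-1,0],0],[[0,-1,0],0],[[0,-1,0],0],[[0,-1,0],0],[[0,-1,0],0],[[0,-0.7,0],0],[[0,-0.3,0],0],[[0,0,0],0],[[0,0,0],0]]'
python3 - <<'E'
from h import *
s=ctrl.sense();rgb,d,P,K,C=cam("scene");save("s9",cv2.resize(rgb[200:340,310:450],None,fx=4,fy=4))
E
```

```text
time: 21.88
eef_pos: [0.5056, 0.177, 0.0645]
ee_rot: [-1.208, 1.207, -1.21]
ft_force: [-0.7, -2.1, 6.5]
grip_width: 0.696
time: 22.97
eef_pos: [0.5048, 0.1772, 0.1491]
ee_rot: [-1.209, 1.21, -1.209]
ft_force: [-0.5, 0.2, -2.5]
grip_width: 0.696
```

View pics/s9.png

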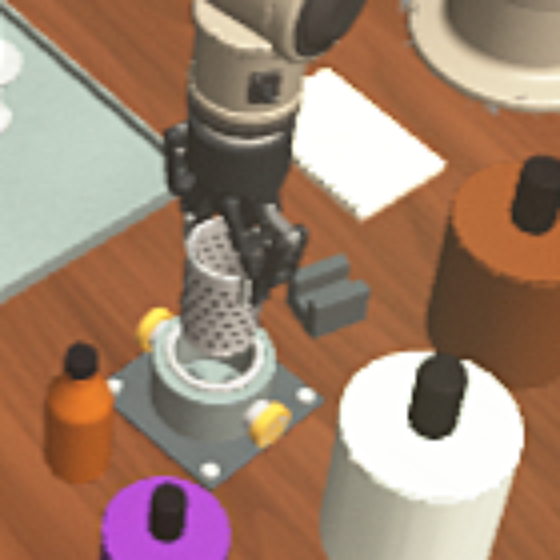

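Basket out of the pot, upright. Moving to the tray's near-pot end.

```bash
python3 -m creep '[[[1,0,-0.1],0],[[2,0,-0.2],0],[[2.8,0,-0.4],0],[[3,0,-0.4],0],[[3,0,-0.4],0],[[3,0,-0.4],0],[[3,0,-0.4],0],[[2.5,0,-0.3],0],[[1.9,0,-0.2],0],[[1.2,0,-0.1],0],[[0.6,0,0],0],[[0,0,0],0],[[0,0,0],0],[[0,0,0],0]]'
python3 -m creep '[[[0,1,0],0],[[0,1.5,0],0],[[0,1.5,0],0],[[0,1.2,0],0],[[0,1,0],0],[[0,0.7,0],0],[[0,0.4,0],0],[[0,0.2,0],0],[[0,0,0],0],[[0,0,0],0]]'
python3 - <<'E'
from h import *
s=ctrl.sense();rgb,d,P,K,C=cam("scene");save("s10",cv2.resize(rgb[180:300,240:380],None,fx=5,fy=5))
E
```

```text
time: 24.18
eef_pos: [0.4758, -0.0621, 0.1491]
ee_rot: [-1.209, 1.209, -1.208]
ft_force: [0.5, -0.7, -2.6]
grip_width: 0.697
time: 25.02
eef_pos: [0.4763, -0.0627, 0.0747]
ee_rot: [-1.209, 1.208, -1.21]
ft_force: [0.0, -0.6, -2.4]
grip_width: 0.696
```

View pics/s10.png

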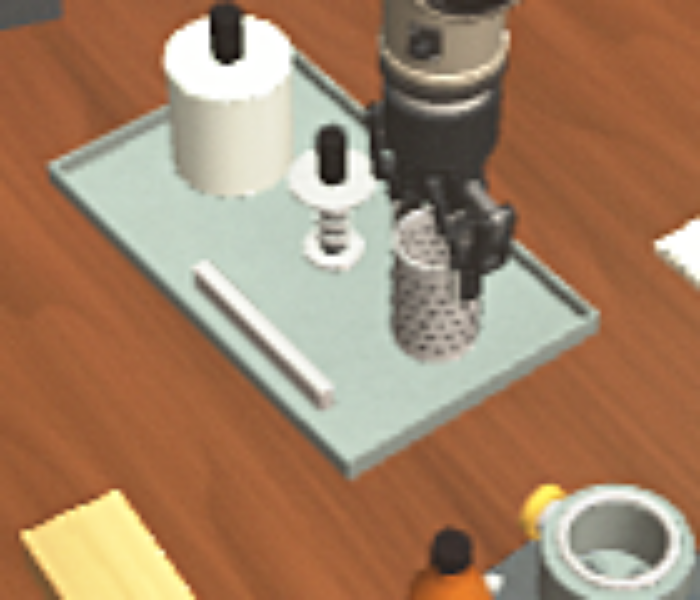

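```bash
python3 -m creep '[[[0,0.4,0],0],[[0,0.3,0],0],[[0,0.2,0],0],[[0,0.1,0],0],[[0,0.1,0],0],[[0,0,0],0],[[0,0,0],0]]'
python3 -m creep '[[[0,0.1,0],0],[[0,0.05,0],0],[[0,0,0],0],[[0,0,0],0]]'
```

```text
time: 25.65
eef_pos: [0.476, -0.0628, 0.0633]
ee_rot: [-1.209, 1.209, -1.209]
ft_force: [1.0, 0.4, -2.9]
grip_width: 0.695
time: 25.98
eef_pos: [0.4764, -0.0629, 0.0625]
ee_rot: [-1.208, 1.208, -1.21]
ft_force: [-1.6, 0.5, 5.1]
grip_width: 0.696
```

Contact (+5.1 N). Releasing and rising, then checking.

```bash
python3 -m creep '[[[0,0,0],0],[[0,0,0],0],[[0,0,0],0],[[0,0,0],0],[[0,0,0],0]]' 7.6
python3 -m creep '[[[0,-0.8,0],0],[[0,-1.5,0],0],[[0,-2,0],0],[[0,-2.5,0],0],[[0,-3,0],0],[[0,-3,0],0],[[0,-3,0],0],[[0,-2,0],0],[[0,0,0],0],[[0,0,0],0]]'
python3 - <<'E'
from h import *
s=ctrl.sense();print(s["eef_pos"],s["ft_force"])
rgb,d,P,K,C=cam("scene");save("s11",cv2.resize(rgb[180:300,240:380],None,fx=5,fy=5))
rt,_,Pt,_,_=cam("top");save("t11",rt)
for nm,P in(("scene",P),("top",Pt)):
  X,Y,Z=P[...,0],P[...,1],P[...,2]
  for n,x,y,lo,hi,R in(("cover bell top",.492,-.301,.095,.108,.05),("cover grip top",.492,-.301,.13,.15,.025),("insert flange",.485,-.1765,.07,.085,.035),("insert top",.485,-.1765,.108,.125,.02),("basket rim",.476,-.063,.088,.104,.04)):
    b=P[(np.hypot(X-x,Y-y)<R)&(Z>lo)&(Z<hi)]
    if len(b): print(nm,n,len(b),np.median(b[:,2]).round(4),np.round(cv2.minEnclosingCircle(b[:,:2].astype(np.float32))[0],4))
for t in("parallel","oil","vblock","woodblock","jar","stepblock"):
  for n,A in(("scene",P),):pass
E
```

```text
time: 26.4
eef_pos: [0.476, -0.0628, 0.0617]
ee_rot: [-1.209, 1.209, -1.209]
ft_force: [-0.2, -0.3, 0.7]
grip_width: 0.893
time: 27.23
eef_pos: [0.4763, -0.0629, 0.2412]
ee_rot: [-1.208, 1.207, -1.211]
ft_force: [0.5, 0.6, -0.6]
grip_width: 0.89
[ 0.47632325 -0.06288843  0.24115907] [ 0.50535743  0.6386803  -0.57147986]
scene cover bell top 288 0.1025 [ 0.4915 -0.2996]
scene cover grip top 44 0.1422 [ 0.4923 -0.2991]
scene insert flange 135 0.0792 [ 0.4849 -0.1755]
scene insert top 35 0.1162 [ 0.4875 -0.1756]
scene basket rim 99 0.0939 [ 0.4755 -0.0602]
top cover bell top 607 0.1018 [ 0.4923 -0.2996]
top cover grip top 69 0.1414 [ 0.4913 -0.2999]
top insert flange 230 0.0771 [ 0.4854 -0.1746]
top insert top 47 0.1169 [ 0.4848 -0.1746]
top basket rim 37 0.0962 [ 0.4743 -0.0617]
```

View pics/s11.png

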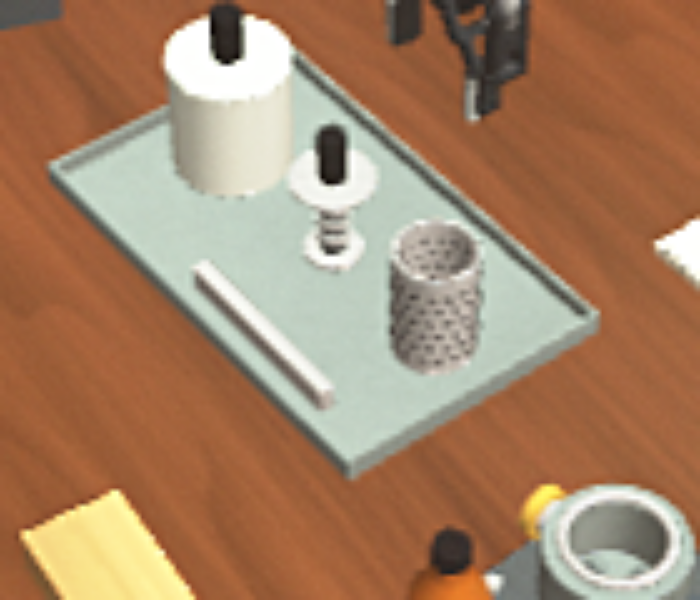

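View pics/t11.png

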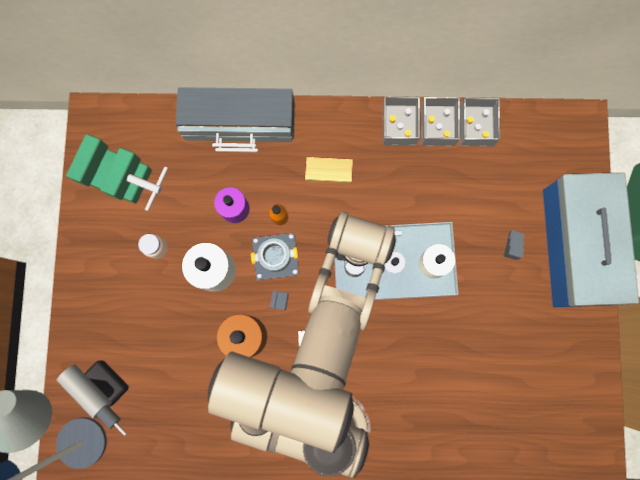

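All three parts stand upright in the tray (scene crop: cover 230,110; insert 333,200; basket 435,295). The bystanders look unmoved and the gripper is clear. Handing in.

```bash
python3 -c "
from plant import ctrl
print(ctrl.sign_off())"
```

```text
the job is handed in; nothing more can be done
None
```

I lifted off the cover (the smaller white one, on the pot), then the insert, then the basket. I lowered each until the wrist force showed the tray floor (about 5–7 N), and let go of each before starting the next. The job was handed in at about 27 s of the 72 s allowed; sign-off gives no verdict.

**Placement:** The last pictures show all three parts upright on the tray floor. By my estimate of the tray's pose they lie at roughly y = −0.11 m (cover), +0.01 m (insert) and +0.12 m (basket) in its frame, all inside the walls.

**Heights:** The measured tops are within about 2–3 mm of the expected heights. The basket rim read 94–96 mm where flat on the floor would be 96 mm.

**Bystanders:** By eye they are where they were at the start. I did not measure their displacement. In the last top view the arm hides part of the steel parallel, but the last scene view shows it in place.

**Robot:** The gripper is about 140 mm above the basket, open and touching nothing. No check failed.

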